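# Vent the spring tester and hold its slide at the mark

## Task

Vent the spring tester: squeeze the trigger of the upright valve beside it fully against its grip for a moment and let it spring right back, with the slide still home. Then grip the tester's pull bar, draw the sprung slide out toward the robot until its pointer lines up with the tooth of the mark clamped on the scale, and finish holding it still there with the bar in the fingers; do not let go. Leave the other things on the bench where they are.

Things in the scene. Friction and masses are not known exactly. Their poses are not given: they have to be found in the camera images.
- jig: (all sizes in mm) spring tester, fixed to the bench: dark base plate 330 (x) x 180 (y) x 10 thick, two guide rods along x, a grey spring barrel at the back (x +50 to +166, up to 70 high), an aluminium scale along its left (+y) side. Origin: centre of the plate's underside, on the bench top. +x points to the barrel (away from the robot, with a small yaw), z up.
- slide (a joint): travel in m of the sprung carriage on the guide rods: 0 = home (pulled in by its spring), grows as it is drawn along the tester's -x toward the robot, stop at 0.110. The spring pulls it back home with about 3.5 N at 0 and about 9 N at 0.08; let go, it returns.
- pull_bar (a point): pull bar on the carriage: level round steel bar, 16 diameter, 96 long along the tester's y, on two 10-mm posts 38 either side of its middle, free to grip between them from above, one finger in front, one behind. This point: its middle, 78 above the bench, at (-30, 0) of the tester when home, 80 in front of the barrel; axes parallel to the tester's. Carriage and rod below reach 44 high.
- pointer_tip (a point): tip of the small dark pointer at the +y end of the sprung carriage, 54 beside and 48 below the middle of the bar, at the bar's x; moves with the carriage and points at the scale.
- mark: the mark: small dark steel clamp 16 (x) x 26 (y) x 14 with a screw on top, fixed somewhere along the aluminium scale, its pointed tooth toward the carriage. Origin: at the tooth's x, near its tip, at the clamp's underside; axes parallel to the tester's. The pointer tip must come to this x along the tester (45 to 80 of travel).
- valve: vent valve, fixed to the bench beside the tester (on either side, slightly turned): foot plate 70 x 70 x 10 carrying an upright fixed grip, 30 (x) by 26 (y), its top 115 above the bench, standing at y +5 to +31 in the valve's frame. On its -y side stands the hinged trigger. Origin: centre of the foot's underside; z up.
- trigger_pad (a point): middle of the outer (-y) face of the trigger, 91 above the bench. The trigger is a steel blade 20 wide (x), 10 thick, top about 108 above the bench; hinge along x at y -3, z 35 of the valve's frame; at rest it leans 0.30 rad outward. At 91 height grip and trigger together measure 57 at rest (y -26 to +31), 39 when fully squeezed (y -8 to +31).
- trigger (a joint): angle in rad of the trigger: 0 = released (its spring holds it out), 0.30 = fully squeezed in against the grip; needs about 8 N at the pad, springs back when released.
- gauge_block: pressure gauge with a round dial of 52 on a foot 70 x 70, fixed on the other side of the tester, 75 high; not to be handled. Origin: centre of the underside.
- nozzle_nut_a: bystander (sizes in mm): dark grey hollow nozzle nut, 20x22x34, standing on the base plate right of the barrel. Origin: centre of the underside.
- nozzle_nut_c: bystander (sizes in mm): dark grey hollow nozzle nut, 21x23x36, standing on the base plate left of the barrel. Origin: centre of the underside.
- spanner_13: bystander (sizes in mm): combination spanner, 27x170x10, lying near the front edge of the bench. Origin: centre of the underside.
- tape_roll: bystander (sizes in mm): roll of black tape, 64x84x19, lying at the left. Origin: centre of the underside.
- washer_jar: bystander (sizes in mm): clear jar with a white lid, 64 across, 77 high, at the left. Origin: centre of the underside.
- fitting_1: bystander (sizes in mm): brass hose fitting, 19x22x38, standing at the right. Origin: centre of the underside.
- fitting_2: bystander (sizes in mm): brass hose fitting, 19x22x38, standing at the right. Origin: centre of the underside.
- hex_keys: bystander (sizes in mm): set of hex keys in a holder, 34x151x28, lying at the right front. Origin: centre of the underside.
- test_plug: bystander (sizes in mm): small black plug with two pins, 23x55x19, lying at the right. Origin: centre of the underside.
There are look-alikes about, which are no part of the job. What is shaped like the valve but pink is not meant.

How it is judged (in metres and radians):
On the way, in this order (a step that is already met when the one before it is completed fails the run):
1. the trigger is squeezed fully in (more than 0.2 of 0.3 rad) while the slide is home (within 10 mm) (value of joint trigger above 0.2 rad and value of joint slide below 0.01 m), for 0.2 s.
2. the trigger has sprung back (below 0.04 rad) while the slide is home (within 10 mm) (value of joint trigger below 0.04 rad and value of joint slide below 0.01 m), for 0.2 s.
At the end, for the whole second after the job is handed in: The pointer tip is level with the mark's tooth along the scale within 5 mm, the slide stands still (under 10 mm/s), the fingers hold the pull bar (contact force over 2 N) and the trigger is released (below 0.04 rad) (x of pointer_tip in the frame of mark between -0.005 and 0.005 m and contact force between the fingers and slide above 2 N and velocity of joint slide between -0.01 and 0.01 m/s and value of joint trigger below 0.04 rad); the arm keeps its last pose, push and grip.
It fails at once if one of the loose bystanders is moved by more than 20 mm (distance of any of nozzle_nut_a, nozzle_nut_c, spanner_13, tape_roll, washer_jar, fitting_1, fitting_2, hex_keys, test_plug from where it was at the start of the episode above 0.02 m).
It also fails if it takes over 40 s, if anything falls off the work surface, if the arm or the gripper's body presses on something with over 40 N, if the wrist force passes 120 N, or if a joint passes its speed limit or range.

## Robot

A 6-joint arm with a two-finger parallel gripper is mounted at the origin on a cart in front of the work surface, level with it; the furniture and walls round the work are solid. World frame = base frame: x ahead of the robot, y to its left, z up, the work surface at z = 0. Lengths are in m, angles in degrees, forces in N, time in s.
With the tool pointing down it reaches from about 0.375 to 0.825 m from the base axis. Payload 5.5 kg.
Tool frame: the origin (TCP) lies midway between the tips of the shut fingers; the grasp point (between the pads) lies 19 mm behind it (ctrl.grip_depth is the distance from the TCP to the grasp point, in m); z points along the fingers, y is the line along which they close (so a half turn about z gives the same grasp; the last joint's range is limited). The gripper opens to 85 mm and grips with 20 to 120 N. Pads are 22 mm wide; open, the fingers measure 114 mm over their backs; the gripper's body (76 mm by 85 mm) begins 54 mm behind the grasp point. The pads swing forward as they close: fully open they stand 13 mm farther back than shut.
Start: joints at [-72.594, 17.962, -2.699, 69.339, 0, 90], TCP at [0.179, -0.573, 0.201] pointing down, gripper open.
Joint ranges: [-152.73, 152.73], [-39.44, 99.34], [-58.76, 71.6], [-118.89, 123.64], [-81.53, 83.1], [-180, 180]. Speed limits (degrees/s): [136.94, 136.94, 172.46, 180, 180, 180].

## Interface

Orientations are given as [roll, pitch, yaw] about the fixed x, y, z axes, in that order (R = Rz(yaw) Ry(pitch) Rx(roll)).
In Python, from bench import ctrl gives the robot as it stands.
- The arm moves only by the shell command python3 -m inch 'ROWS' [FORCE]. ROWS is JSON, one flat list of numbers, 7 for each row, row after row: the shift along the world's x, y, z in mm, then the turn, a rotation vector about the world's x, y, z in degrees, then the opening, from 0 (shut) to 1 (fully open). A call has 1 to 12 rows; each row shifts and turns the commanded pose from where the row before left it; what a row does not reach is not made up. A row lasts 1/10 s, in which the tool goes at most 50 mm and 8.59 degrees, less where a joint would pass 70% of its speed; a pose out of reach is approached as far as the arm can. A call is refused whole if a number of a shift passes 50 or a number of a turn 8.59, either way. A call with a gripper value outside its range is refused whole. The fingers move at their own pace and stop on an object; FORCE is the grip in N (left out, the last holds). Time passes only in rows, so rows that do not move let the fingers close. It gives the time, the measured TCP pose, the force, the opening and the grip force at its end, in the units of the state.
- ctrl.get_obs(): the state, without advancing time (a new reading comes with each control period).
- ctrl.grab_frame(name): name is "scene" or "top" or "wrist"; returns (picture, depth): 384x512x3 uint8, blue, green, red; 384x512 float32, m along the optical axis (not along the pixel's ray), 0 where there is no reading.
- ctrl.calibration(name): a dict with "fov_y" (degrees; the focal length in pixels is half the picture's height over the tangent of half this angle, whatever the lens; pixels are square), "cx", "cy" (the principal point, pixels), "R" (3x3) and "t" (3): a world point X has camera coordinates R X + t. Camera axes: x right, y down, z forward; pixel columns grow to the right and rows downward; lengths in m; the calibration is good to about 2 mm. A picture is of the moment at which its call begins: read the wrist's pose just before it. calibration takes no time and is no camera call; for the wrist camera it gives the pose at the moment of the call.
- ctrl.finish_job(): hands the job in; it is judged then, once.
The state is a dict: "time_s": time; "joint_pos": joint angles; "qd": joint speeds; "joint_efforts": joint torques, N m; "tcp_pos": TCP position; "eef_rot": TCP orientation; "force": force on the tool from outside, world axes, zero at the start; "moment": the same for the moment, N m; "opening": opening from 0.0 (shut) to 1.0 (fully open); "finger_force": force on a finger pad.
Only numpy, scipy, OpenCV 4.12 (cv2) and the standard library are available. Lean on these libraries where they do the work, as an engineer would, in place of code of your own. Each camera call takes 0.05 s, during which the arm holds its last target. There are 200 camera calls.

## Working session

There is one attempt and no reset: what is moved stays moved. The work goes in short steps, Python scripts to look and compute and a shell command to move; the robot and the scene stay as the last step left them, time stands still between calls to the robot, and variables do not carry over. Pictures are saved under pics/ and viewed, at most 10 in all, crops included, and the job is handed in when it is done.

```bash
mkdir -p pics; cat > h.py <<'E'
import numpy as np,cv2
from bench import ctrl
def cam(n,save=None):
    c=ctrl.calibration(n);p,d=ctrl.grab_frame(n)
    if save: cv2.imwrite('pics/'+save,p); np.savez('pics/'+save+'.npz',p=p,d=d,R=c['R'],t=c['t'],f=192/np.tan(np.radians(c['fov_y']/2)),c=[c['cx'],c['cy']])
    return p,d
def load(s): return np.load('pics/'+s+'.npz')
def pt(z,u,v,dep=None,h=None):
    R,t=z['R'],z['t'];r=np.array([(u-z['c'][0])/z['f'],(v-z['c'][1])/z['f'],1.])
    if h is not None:
        o=-R.T@t;w=R.T@r;return o+w*(h-o[2])/w[2]
    d=z['d'][int(round(v)),int(round(u))] if dep is None else dep
    return R.T@(r*d-t)
E
python3 - <<'E'
from h import *
for n in('top','scene'):
    p,d=cam(n,n+'1.png');print(ctrl.calibration(n))
    cv2.imwrite(f'pics/{n}1b.png',cv2.resize(p,(800,600),interpolation=cv2.INTER_CUBIC))
print(ctrl.get_obs())
E
```

```text
{'fov_y': 42.3181876209858, 'cx': 247.07094084222453, 'cy': 190.6145481369709, 'R': array([[ 0.00383472, -0.99997596, -0.00577762],
       [-0.99867753, -0.0035334 , -0.05129045],
       [ 0.0512688 ,  0.00596667, -0.99866707]]), 't': array([-0.00681577,  0.54839137,  1.29484326])}
{'fov_y': 46.30864008760962, 'cx': 252.88234652820918, 'cy': 189.71295543424546, 'R': array([[ 0.66944181,  0.74278814,  0.01065087],
       [ 0.66335693, -0.59127758, -0.45863757],
       [-0.33437293,  0.31409649, -0.88855959]]), 't': array([-0.37410859, -0.33917869,  1.46568962])}
{'time_s': 0.1, 'joint_pos': array([-7.25923538e+01,  1.80005895e+01, -2.75027534e+00,  6.93408390e+01,
        4.49930562e-05,  8.99999832e+01]), 'qd': array([-0.03349194,  0.03382961,  0.1163755 , -0.00697488, -0.0548868 ,
        0.09940126]), 'joint_efforts': array([ 3.46102725e-04, -5.40765953e+01,  3.40540373e+01,  1.11738619e-02,
       -5.78169329e-05,  6.56401014e-06]), 'tcp_pos': array([ 0.17932327, -0.5719528 ,  0.20010254]), 'eef_rot': array([-1.79908296e+02, -4.50199248e-05,  1.74076630e+01]), 'force': array([0.30406147, 0.0326788 , 0.05718406]), 'moment': array([0.06450901, 0.00012396, 0.0230951 ]), 'finger_force': 0.0, 'opening': 0.9962545591924276}
```

View pics/top1b.png

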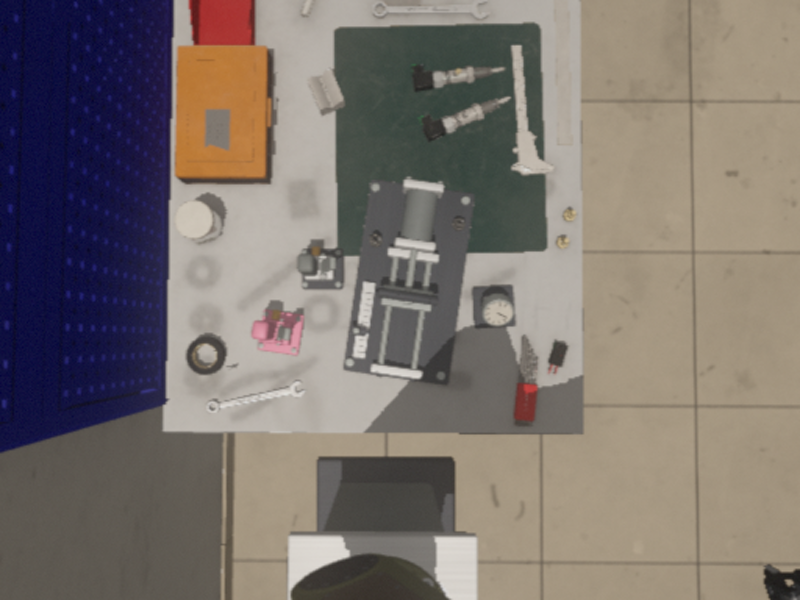

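View pics/scene1b.png

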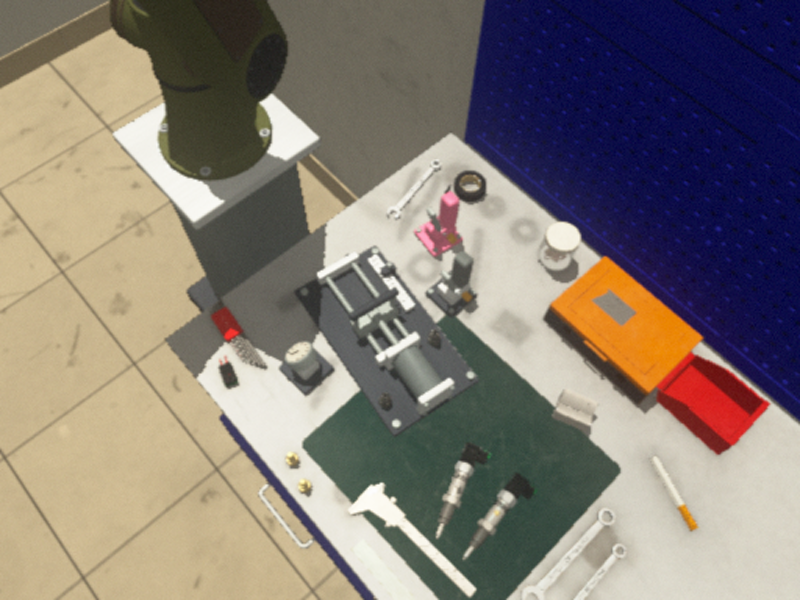

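Top (800x600 view): tester at (410,280), grey valve at (320,265), pink decoy at (280,330), gauge (495,310). The scale is at (362,320). I'll enlarge the tester and valve.

```bash
python3 - <<'E'
from h import *
z=load('top1.png');p=z['p'][105:255,180:310]
cv2.imwrite('pics/c1.png',cv2.resize(p,None,fx=4,fy=4,interpolation=cv2.INTER_CUBIC))
for n,u,v,h in [('bl',375,186,.01),('br',471,197,.01),('fl',349,366,.01),('fr',443,378,.01),('vfl',303,288,.01),('vfr',342,287,.01),('vbr',341,249,.01)]:
    print(n,pt(z,u*.64,v*.64,h=h))
E
```

```text
bl [0.73967729 0.01481986 0.01      ]
br [ 0.72120697 -0.14889052  0.01      ]
fl [0.43326918 0.0572822  0.01      ]
fr [ 0.41376313 -0.10121201  0.01      ]
vfl [0.5648259  0.13615417 0.01      ]
vfr [0.56675418 0.06999517 0.01      ]
vbr [0.63147949 0.07213275 0.01      ]
```

View pics/c1.png

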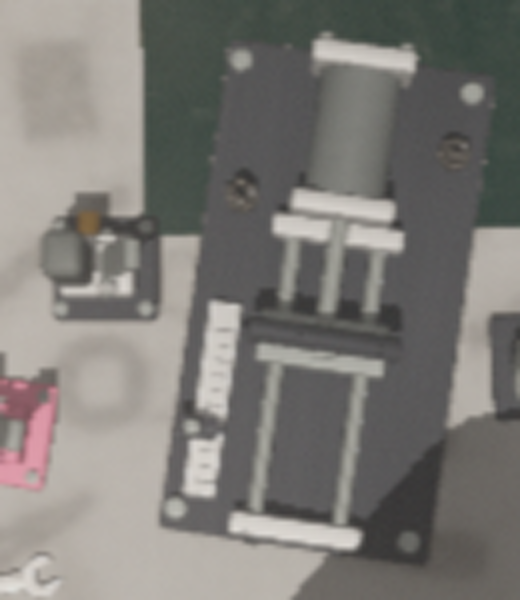

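Enlarged: plate corners (230,42), (493,72), (160,523), (425,562); bar from (247,328) to (400,345); mark clamp at (203,425); valve foot (55,213) to (158,318), grip on its left and trigger on its right.

```bash
python3 - <<'E'
from h import *
z=load('top1.png')
P=lambda u,v,h=None:pt(z,180+u/4-.4,105+v/4-.4,h=h)
c=[P(*a,.01)[:2] for a in [(230,42),(493,72),(160,523),(425,562)]]
m=np.array([[.165,.09],[.165,-.09],[-.165,.09],[-.165,-.09]])
def fit(m,c):
    c=np.array(c);A=m-m.mean(0);B=c-c.mean(0)
    th=np.arctan2((A[:,0]*B[:,1]-A[:,1]*B[:,0]).sum(),(A*B).sum());R=np.array([[np.cos(th),-np.sin(th)],[np.sin(th),np.cos(th)]])
    o=c.mean(0)-R@m.mean(0);print('yaw',np.degrees(th),'o',o,'res',(c-(m@R.T+o)).round(4).tolist());return R,o
R,o=fit(m,c)
print('bar exp',o+R@[-.03,0])
for a in [(247,328),(400,345),(322,335)]: q=P(*a,.078);print('bar',q,R.T@(q[:2]-o))
for a in [(190,425),(203,425),(218,428)]: q=P(*a,.03);print('mark',q,R.T@(q[:2]-o),P(*a)[2])
cv=[P(*a,.01)[:2] for a in [(53,213),(161,213),(54,319),(158,319)]]
Rv,ov=fit(np.array([[.035,.035],[.035,-.035],[-.035,.035],[-.035,-.035]]),cv)
for a in [(65,250),(120,255)]: print(P(*a),Rv.T@(P(*a)[:2]-ov))
print('gripmid@91',ov+Rv@[0,.0025],'rest', ov+Rv@[0,.0115])
E
```

```text
yaw -7.7796484039832405 o [ 0.57914792 -0.04255463] res [[-0.0046, -0.0017], [0.0001, 0.0014], [0.0025, -0.0018], [0.002, 0.0021]]
bar exp [ 0.54942404 -0.03849372]
bar [0.55517178 0.00922651 0.078     ] [-0.03076474  0.04805905]
bar [ 0.54482722 -0.08677881  0.078     ] [-0.02801846 -0.04846291]
bar [ 0.55093647 -0.0378541   0.078     ] [-0.02858807  0.00083847]
mark [0.49469727 0.04686493 0.03      ] [-0.09577752  0.07716499] 0.047828525201409136
mark [0.49472918 0.03840809 0.03      ] [-0.09460115  0.06879031] 0.03373731943650804
mark [0.49281667 0.0286409  0.03      ] [-0.09517394  0.05885414] 0.03510468195504834
yaw 0.05612657247048377 o [0.60013389 0.10381673] res [[0.0002, 0.0008], [0.0004, -0.001], [-0.0004, -0.0005], [-0.0002, 0.0006]]
[0.60044219 0.12008661 0.11347072] [0.00032424 0.01626957]
[0.59944016 0.08809121 0.09314283] [-0.00070913 -0.01572483]
gripmid@91 [0.60013144 0.10631673] rest [0.60012263 0.11531673]
```

```bash
python3 -m inch '[25,40,0,0,0,-2,1,25,40,0,0,0,-2,1,25,40,0,0,0,-2,1,25,40,0,0,0,-2,1,25,40,0,0,0,-2,1,25,40,0,0,0,-2,1]'; python3 -c "
from bench import ctrl;o=ctrl.get_obs();print(o['joint_pos'],o['eef_rot'])"
```

```text
time_s: 0.7
tcp_pos: [0.3299, -0.3307, 0.2007]
eef_rot: [-180.0, 0.0, 5.3]
force: [0.6, 0.0, -0.0]
opening: 0.998
finger_force: 0.0
[-4.50732064e+01  3.68472407e+00 -2.02026205e+01  6.61283310e+01
  5.64415879e-03  1.29631785e+02] [-1.79984327e+02  5.65181916e-03  5.29500815e+00]
```

```bash
python3 -m inch '[13,21,0,0,0,8.3,1,13,21,0,0,0,8.3,1,13,21,0,0,0,8.3,1,13,21,0,0,0,8.3,1,13,21,0,0,0,8.3,1,13,21,0,0,0,8.3,1,13,21,0,0,0,8.3,1,13,21,0,0,0,8.3,1,13,21,0,0,0,8.3,1,13,21,0,0,0,8.3,1,13,21,0,0,0,8.3,1]'
python3 -m inch '[13,21,0,0,0,8.3,1,13,21,0,0,0,8.3,1,13,21,0,0,0,8.3,1,13,21,0,0,0,8.3,1,13,21,0,0,0,8.3,1,13,21,0,0,0,8.3,1,13,21,0,0,0,8.3,1,13,21,0,0,0,8.3,1,13,21,0,0,0,8.3,1,10,20,0,0,0,8.3,1,0,0,0,0,0,0,1]'
python3 - <<'E'
from h import *
cam('wrist','w1.png');z=load('w1.png')
cv2.imwrite('pics/w1b.png',cv2.resize(z['p'],(800,600),interpolation=cv2.INTER_CUBIC));o=ctrl.get_obs();print(o['joint_pos'],o['tcp_pos'],o['eef_rot'])
E
```

```text
time_s: 1.8
tcp_pos: [0.4726, -0.1005, 0.2006]
eef_rot: [-180.0, -0.0, 97.1]
force: [-0.7, -0.9, 0.1]
opening: 0.997
finger_force: 0.0
time_s: 2.9
tcp_pos: [0.6001, 0.1097, 0.2]
eef_rot: [180.0, -0.0, 180.0]
force: [-0.2, -0.7, -0.3]
opening: 0.996
finger_force: 0.0
[ 1.02523828e+01  1.90391588e+01 -1.32396117e+00  6.97079604e+01
 -7.49339174e-03  1.05155430e+01] [0.59939514 0.10836602 0.20007284] [-1.79979660e+02 -6.85190705e-02  1.79736832e+02]
```

View pics/w1b.png

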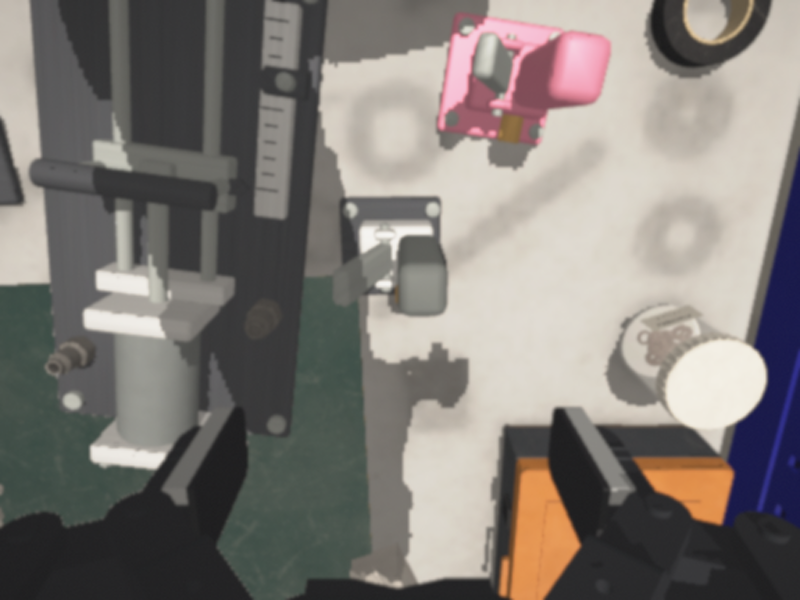

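Wrist view (800x600): grip top centre (422,262), trigger top edge (350,283), foot corners (342,198)/(440,198), mark tooth about (265,82), bar from (40,173) to (213,195), pointer (238,187).

```bash
python3 - <<'E'
from h import *
z=load('w1.png');S=.64
o=np.array([.5791,-.0426]);a=np.radians(-7.78);R=np.array([[np.cos(a),-np.sin(a)],[np.sin(a),np.cos(a)]])
for n,u,v,h in [('foot',342,198,.01),('foot2',440,198,.01),('gripL',400,290,.115),('gripR',446,290,.115),('gripT',422,290,None),('trigtop',347,290,.108),('trig',355,283,None),('barmid',124,182,None),('barmid',124,184,.078),('mark',285,82,.05),('tooth',265,83,.03),('tooth',272,83,None),('pointer',240,187,.03)]:
    q=pt(z,u*S-.2,v*S-.2,h=h);print(n,q.round(4),'valve',(q[:2]-[.6001,.1038]).round(4),'jig',(R.T@(q[:2]-o)).round(4))
p=z['p'][20:160,10:220];cv2.imwrite('pics/c2.png',cv2.resize(p,None,fx=3.8,fy=3.8,interpolation=cv2.INTER_CUBIC))
E
```

```text
foot [0.5634 0.073  0.01  ] valve [-0.0367 -0.0308] jig [-0.0312  0.1125]
foot2 [0.5635 0.1394 0.01  ] valve [-0.0366  0.0356] jig [-0.0401  0.1782]
gripL [0.5964 0.1118 0.115 ] valve [-0.0037  0.008 ] jig [-0.0038  0.1553]
gripR [0.5964 0.1351 0.115 ] valve [-0.0037  0.0313] jig [-0.0069  0.1785]
gripT [0.5965 0.123  0.1146] valve [-0.0036  0.0192] jig [-0.0051  0.1664]
trigtop [0.5985 0.0841 0.108 ] valve [-0.0016 -0.0197] jig [0.002  0.1282]
trig [0.5975 0.0876 0.0984] valve [-0.0026 -0.0162] jig [0.0006 0.1315]
barmid [ 0.5453 -0.0347  0.0848] valve [-0.0548 -0.1385] jig [-0.0346  0.0033]
barmid [ 0.547  -0.0383  0.078 ] valve [-0.0531 -0.1421] jig [-0.0324 -0.0001]
mark [0.4938 0.0474 0.05  ] valve [-0.1063 -0.0564] jig [-0.0967  0.0776]
tooth [0.4928 0.0315 0.03  ] valve [-0.1073 -0.0723] jig [-0.0955  0.0617]
tooth [0.4932 0.0369 0.0354] valve [-0.1069 -0.0669] jig [-0.0959  0.0671]
pointer [0.5538 0.0106 0.03  ] valve [-0.0463 -0.0932] jig [-0.0322  0.0493]
```

View pics/c2.png

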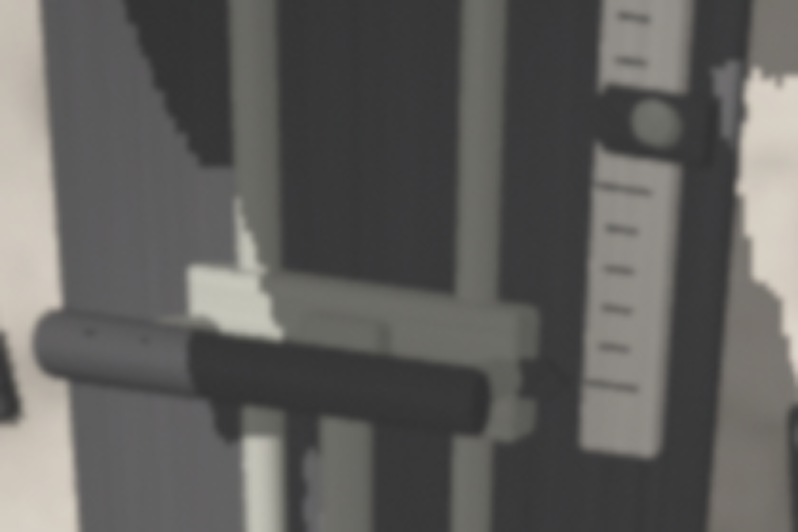

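```bash
python3 -m inch '[0,0,-30,0,0,0,1,0,0,-30,0,0,0,1,0,0,-30,0,0,0,1,0,0,-20,0,0,0,1,0,0,-12,0,0,0,1,0,0,-10,0,0,0,1,0,6,0,0,0,0,1,0,0,0,0,0,0,1]' 30
```

```text
time_s: 3.75
tcp_pos: [0.6001, 0.1141, 0.0697]
eef_rot: [180.0, 0.1, 179.7]
force: [0.2, 0.3, 0.4]
opening: 0.999
finger_force: 0.0
```

```bash
python3 -m inch '[0,0,0,0,0,0,0.6,0,0,0,0,0,0,0.5,0,0,0,0,0,0,0.4,0,0,0,0,0,0,0.3,0,0,0,0,0,0,0.3,0,0,0,0,0,0,0.3,0,0,0,0,0,0,0.3,0,0,0,0,0,0,0.3]' 30
```

```text
time_s: 4.55
tcp_pos: [0.602, 0.119, 0.0791]
eef_rot: [179.4, 0.5, 179.8]
force: [-21.1, 12.4, 58.3]
opening: 0.37
finger_force: 52.7
```

```bash
python3 - <<'E'
from h import *
cam('scene','s2.png');z=load('s2.png');o=ctrl.get_obs();print(o['force'],o['opening'],o['tcp_pos'],o['finger_force'])
p=z['p'][120:220,230:340];cv2.imwrite('pics/s2b.png',cv2.resize(p,None,fx=6,fy=6,interpolation=cv2.INTER_CUBIC))
E
```

```text
[-20.04263365  12.6425823   57.47549354] 0.37481067491440206 [0.60201541 0.11894223 0.07916419] 52.70403692498803
```

View pics/s2b.png

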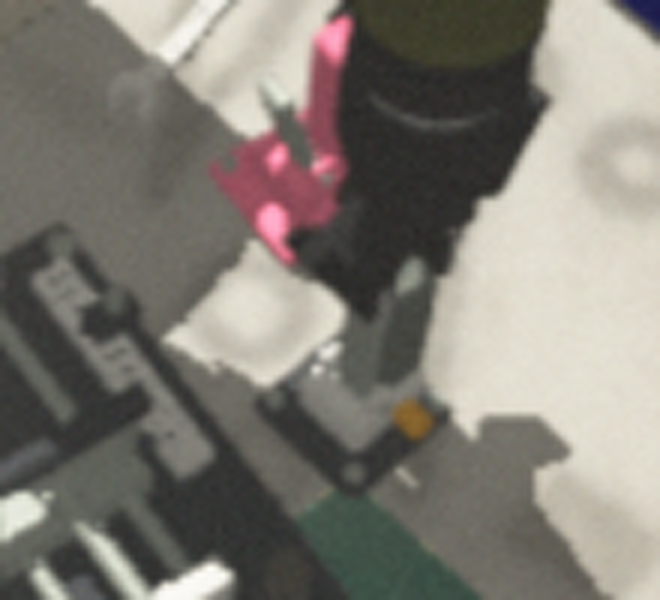

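The trigger stands upright against the grip at (365,340), so it is squeezed. Next is the release.

```bash
python3 -m inch '[0,0,0,0,0,0,0.45,0,0,0,0,0,0,0.6,0,0,0,0,0,0,0.8,0,-6,0,0,0,0,1,0,0,0,0,0,0,1,0,0,0,0,0,0,1,0,0,0,0,0,0,1,0,0,0,0,0,0,1]'
```

```text
time_s: 5.4
tcp_pos: [0.5993, 0.1075, 0.0685]
eef_rot: [-180.0, -0.0, 179.7]
force: [-0.8, -0.8, -0.2]
opening: 1.0
finger_force: 0.0
```

```bash
python3 -m inch '[0,0,20,0,0,0,1,0,0,40,0,0,0,1,0,0,40,0,0,0,1,0,0,30,0,0,0,1]'
python3 -m inch '[-4.3,-12.2,0,0,0,-8.12,1,-4.3,-12.2,0,0,0,-8.12,1,-4.3,-12.2,0,0,0,-8.12,1,-4.3,-12.2,0,0,0,-8.12,1,-4.3,-12.2,0,0,0,-8.12,1,-4.3,-12.2,0,0,0,-8.12,1,-4.3,-12.2,0,0,0,-8.12,1,-4.3,-12.2,0,0,0,-8.12,1,-4.3,-12.2,0,0,0,-8.12,1,-4.3,-12.2,0,0,0,-8.12,1,-4.3,-12.2,0,0,0,-8.12,1,-4.3,-12.2,0,0,0,-8.12,1]'
python3 -m inch '[0,0,0,0,0,0,1,0,0,0,0,0,0,1]'
python3 - <<'E'
from h import *
cam('wrist','w2.png');z=load('w2.png')
cv2.imwrite('pics/w2b.png',cv2.resize(z['p'],(800,600),interpolation=cv2.INTER_CUBIC));o=ctrl.get_obs();print(o['joint_pos'],o['tcp_pos'],o['eef_rot'])
E
```

```text
time_s: 5.8
tcp_pos: [0.6, 0.1077, 0.2013]
eef_rot: [180.0, 0.1, 179.7]
force: [0.5, 0.5, -0.5]
opening: 1.001
finger_force: 0.0
time_s: 7.0
tcp_pos: [0.5476, -0.0393, 0.1987]
eef_rot: [-180.0, -0.0, 81.9]
force: [-0.1, -0.2, 0.2]
opening: 0.999
finger_force: 0.0
time_s: 7.2
tcp_pos: [0.548, -0.0388, 0.1988]
eef_rot: [180.0, -0.0, 82.4]
force: [-0.2, -0.0, -0.2]
opening: 1.004
finger_force: 0.0
[-4.02984745e+00  1.25581935e+01 -1.00641155e+01  6.73713044e+01
  2.06747775e-02  9.35304583e+01] [ 0.54812257 -0.03848471  0.19885874] [ 1.79994899e+02 -2.10288252e-02  8.24396963e+01]
```

View pics/w2b.png

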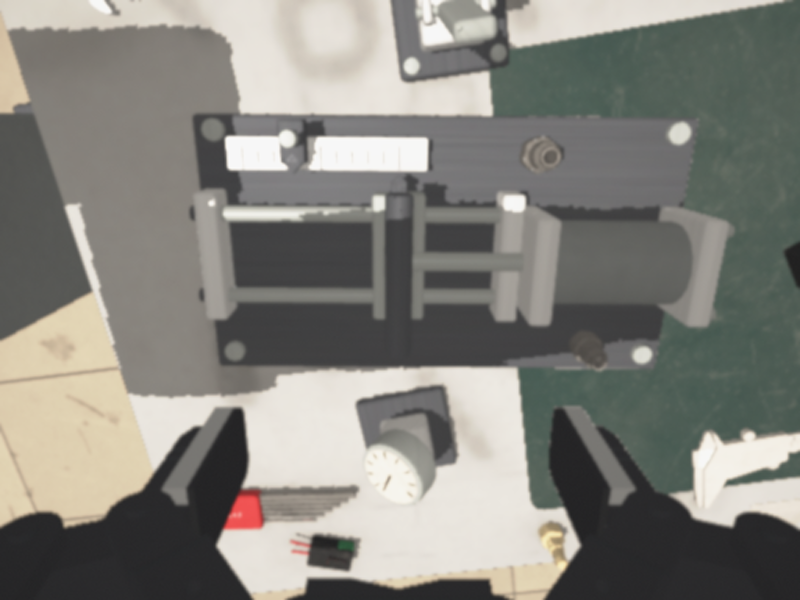

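Wrist view is aligned with the tester: bar from (398,195) to (398,358), pointer about (399,183), mark tooth about (293,167), clamp (292,145). The bar is centred between the fingers.

```bash
python3 - <<'E'
from h import *
z=load('w2.png');S=.64
o=np.array([.5791,-.0426]);a=np.radians(-7.78);R=np.array([[np.cos(a),-np.sin(a)],[np.sin(a),np.cos(a)]])
for n,u,v,h in [('bar',398,230,.078),('bar',398,340,.078),('bar',398,270,None),('tooth',293,168,.033),('tooth',293,165,None),('ptr',400,184,.03),('ptr',400,184,None),('c',212,129,.01),('c',235,350,.01)]:
    q=pt(z,u*S-.2,v*S-.2,h=h);print(n,q.round(4),'jig',(R.T@(q[:2]-o)).round(4))
p=z['p'][75:135,130:290];cv2.imwrite('pics/c3.png',cv2.resize(p,None,fx=5,fy=5,interpolation=cv2.INTER_CUBIC))
E
```

```text
bar [ 0.5512 -0.0103  0.078 ] jig [-0.032   0.0282]
bar [ 0.5424 -0.076   0.078 ] jig [-0.0319 -0.038 ]
bar [ 0.5484 -0.0313  0.0849] jig [-0.032  0.007]
tooth [0.4906 0.0285 0.033 ] jig [-0.0973  0.0584]
tooth [0.4914 0.0303 0.035 ] jig [-0.0968  0.0604]
ptr [0.5551 0.0097 0.03  ] jig [-0.0308  0.0486]
ptr [0.5551 0.0097 0.0302] jig [-0.0308  0.0486]
c [0.4388 0.0585 0.01  ] jig [-0.1527  0.0812]
c [ 0.4177 -0.0957  0.01  ] jig [-0.1528 -0.0744]
```

View pics/c3.png

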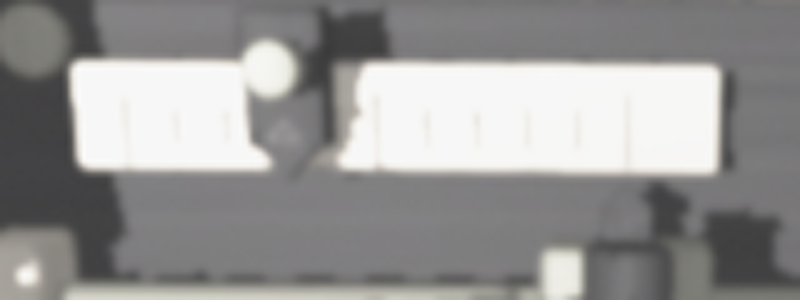

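```bash
python3 -m inch '[0,0,-35,0,0,0,1,0,0,-35,0,0,0,1,0,0,-30,0,0,0,1,0,0,-20,0,0,0,1,0,0,-15,0,0,0,1,0,0,0,0,0,0,1]' 40
python3 -m inch '[0,0,0,0,0,0,0.6,0,0,0,0,0,0,0.4,0,0,0,0,0,0,0.3,0,0,0,0,0,0,0.2,0,0,0,0,0,0,0.15,0,0,0,0,0,0,0.1,0,0,0,0,0,0,0.1,0,0,0,0,0,0,0.1]'
```

```text
time_s: 7.85
tcp_pos: [0.5461, -0.038, 0.0616]
eef_rot: [-179.8, 0.0, 82.4]
force: [-0.3, -0.1, 0.0]
opening: 1.001
finger_force: 0.0
time_s: 8.65
tcp_pos: [0.5479, -0.0389, 0.0639]
eef_rot: [180.0, 0.0, 82.3]
force: [0.3, -0.5, 0.5]
opening: 0.102
finger_force: 0.0
```

```bash
python3 -m inch '[0,0,0,0,0,0,0,0,0,0,0,0,0,0,0,0,0,0,0,0,0,0,0,0,0,0,0,0]' 40
python3 - <<'E'
from h import *
cam('wrist','w3.png');z=load('w3.png')
cv2.imwrite('pics/w3b.png',cv2.resize(z['p'],(800,600),interpolation=cv2.INTER_CUBIC));o=ctrl.get_obs();print(o['joint_pos'],o['tcp_pos'],o['eef_rot'],o['force'])
E
```

```text
time_s: 9.05
tcp_pos: [0.5478, -0.0389, 0.0639]
eef_rot: [-180.0, 0.0, 82.3]
force: [0.5, 1.1, 0.0]
opening: -0.003
finger_force: 0.0
[-4.06465410e+00  1.79536713e+01 -2.15106749e+01  5.05373433e+01
  2.61625219e-04  9.36691386e+01] [ 0.54789    -0.03893187  0.06387165] [-1.79998297e+02 -1.52973297e-04  8.22662073e+01] [ 0.05962309 -0.00693324 -0.72392462]
```

View pics/w3b.png

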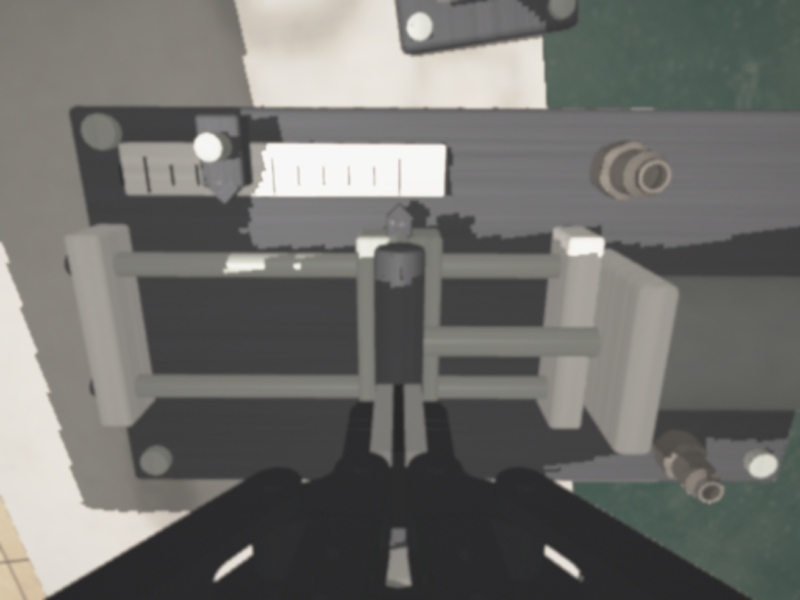

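The fingers show shut at (400,400), close over or past the bar with no grip. I'll check the geometry of this view.

```bash
python3 - <<'E'
from h import *
z=load('w3.png');S=.64
o=np.array([.5791,-.0426]);a=np.radians(-7.78);R=np.array([[np.cos(a),-np.sin(a)],[np.sin(a),np.cos(a)]])
def prj(X):
    c=z['R']@X+z['t'];return (c[:2]/c[2]*z['f']+z['c']+.2)/S
for n,X in [('tcp',[.5479,-.0389,.0639]),('grasp',[.5479,-.0389,.083])]: print(n,prj(np.array(X)))
for y in(.048,0,-.048): 
  q=o+R@[-.0315,y];print('bar',y,prj(np.r_[q,.086]))
for n,u,v in [('finL',383,420),('finR',415,420),('tipL',383,392),('tipR',413,392),('bar',398,270),('bar',398,330),('bar',398,372),('fin',375,450),('ptr',400,212),('tooth',226,195),('pall',400,575)]:
    q=pt(z,u*S-.2,v*S-.2);print(n,q.round(4),'jig',(R.T@(q[:2]-o)).round(4))
print('eye',-z['R'].T@z['t'])
E
```

```text
tcp [399.57451401 371.6687487 ]
grasp [399.70274904 397.57599775]
bar 0.048 [399.51263265 253.09073969]
bar 0 [399.45524806 400.59537156]
bar -0.048 [399.40744414 523.47330453]
finL [ 0.5452 -0.0264  0.1168] jig [-0.0358  0.0114]
finR [ 0.5534 -0.0269  0.1179] jig [-0.0276  0.0121]
tipL [ 0.5449 -0.0258  0.1027] jig [-0.0362  0.012 ]
tipR [ 0.5532 -0.0274  0.1019] jig [-0.0277  0.0115]
bar [0.5532 0.004  0.0849] jig [-0.0319  0.0426]
bar [ 0.5507 -0.0147  0.0853] jig [-0.032   0.0238]
bar [ 0.5487 -0.0289  0.0847] jig [-0.032   0.0094]
fin [ 0.5438 -0.0258  0.1308] jig [-0.0372  0.0119]
ptr [0.5552 0.0126 0.0313] jig [-0.0312  0.0515]
tooth [0.4916 0.0284 0.0353] jig [-0.0963  0.0585]
pall [ 0.5307 -0.1673  0.0282] jig [-0.0311 -0.1301]
eye [0.5587699  0.04367842 0.23569761]
```

```bash
python3 - <<'E'
from h import *
z=load('w3.png');S=.64
o=np.array([.5791,-.0426]);a=np.radians(-7.78);R=np.array([[np.cos(a),-np.sin(a)],[np.sin(a),np.cos(a)]])
for u in (366,383,398,420,432):
  print(u)
  for v in range(360,480,8):
    q=pt(z,u*S-.2,v*S-.2);print(v,np.r_[R.T@(q[:2]-o),q[2]].round(3),end=' ')
  print()
z=load('w2.png');print('open tips (w2)')
for u,v in [(215,410),(235,410),(210,440),(565,410),(590,430),(180,490)]:
    q=pt(z,u*S-.2,v*S-.2);print(u,v,np.r_[R.T@(q[:2]-o),q[2]].round(3))
E
```

```text
366
360 [-0.045 -0.011  0.032] 368 [-0.045 -0.014  0.033] 376 [-0.046 -0.018  0.033] 384 [-0.046 -0.021  0.033] 392 [-0.046 -0.025  0.033] 400 [-0.046 -0.029  0.033] 408 [-0.041  0.008  0.105] 416 [-0.041  0.007  0.108] 424 [-0.041  0.007  0.112] 432 [-0.04   0.007  0.116] 440 [-0.04   0.008  0.12 ] 448 [-0.04   0.008  0.124] 456 [-0.039  0.014  0.136] 464 [-0.039  0.014  0.139] 472 [-0.039  0.012  0.139] 
383
360 [-0.037  0.013  0.082] 368 [-0.037  0.01   0.083] 376 [-0.037  0.007  0.082] 384 [-0.036  0.012  0.098] 392 [-0.036  0.012  0.103] 400 [-0.036  0.012  0.107] 408 [-0.036  0.011  0.11 ] 416 [-0.036  0.012  0.115] 424 [-0.036  0.011  0.118] 432 [-0.036  0.012  0.123] 440 [-0.036  0.012  0.127] 448 [-0.035  0.011  0.129] 456 [-0.035  0.013  0.135] 464 [-0.035  0.013  0.138] 472 [-0.035  0.012  0.14 ] 
398
360 [-0.032  0.013  0.084] 368 [-0.032  0.011  0.084] 376 [-0.032  0.008  0.085] 384 [-0.032  0.012  0.097] 392 [-0.032  0.011  0.101] 400 [-0.032  0.012  0.107] 408 [-0.032  0.011  0.111] 416 [-0.032  0.011  0.114] 424 [-0.032  0.012  0.12 ] 432 [-0.032  0.011  0.122] 440 [-
[... 444 characters left out ...]
0.011  0.129] 456 [-0.027  0.012  0.134] 464 [-0.027  0.013  0.138] 472 [-0.027  0.013  0.14 ] 
432
360 [-0.018 -0.01   0.033] 368 [-0.018 -0.014  0.033] 376 [-0.017 -0.018  0.032] 384 [-0.018 -0.021  0.033] 392 [-0.017 -0.025  0.033] 400 [-0.017 -0.029  0.033] 408 [-0.022  0.008  0.104] 416 [-0.023  0.007  0.108] 424 [-0.023  0.007  0.112] 432 [-0.023  0.008  0.117] 440 [-0.023  0.007  0.119] 448 [-0.024  0.008  0.124] 456 [-0.024  0.014  0.136] 464 [-0.025  0.014  0.138] 472 [-0.025  0.012  0.14 ] 
open tips (w2)
215 410 [-0.081  0.011  0.246]
235 410 [-0.075  0.012  0.247]
210 440 [-0.077  0.011  0.261]
565 410 [0.012 0.012 0.247]
590 430 [0.016 0.012 0.257]
180 490 [-0.077  0.011  0.279]
```

The depth data shows the shut fingertips at z≈0.097 while the reported TCP is 0.064. The real tips therefore sit about 33 mm higher than reported, while the bar top at 0.085 matches its given height. The bar was never gripped, and the valve squeeze was probably too high as well. I'll redo the valve lower, keeping the body clear of the grip top, and then the bar.

```bash
python3 -m inch '[0,0,30,0,0,0,0.3,0,0,40,0,0,0,0.6,0,0,40,0,0,0,1,0,0,26,0,0,0,1]'
python3 -m inch '[4.3,12.3,0,0,0,8.12,1,4.3,12.3,0,0,0,8.12,1,4.3,12.3,0,0,0,8.12,1,4.3,12.3,0,0,0,8.12,1,4.3,12.3,0,0,0,8.12,1,4.3,12.3,0,0,0,8.12,1,4.3,12.3,0,0,0,8.12,1,4.3,12.3,0,0,0,8.12,1,4.3,12.3,0,0,0,8.12,1,4.3,12.3,0,0,0,8.12,1,4.3,12.3,0,0,0,8.12,1,4.3,12.3,0,0,0,8.12,1]'
python3 -m inch '[0,0,-40,0,0,0,1,0,0,-40,0,0,0,1,0,0,-20,0,0,0,1,0,0,0,0,0,0,1,0,0,0,0,0,0,1]' 25
python3 - <<'E'
from h import *
cam('scene','s3.png');cam('wrist','w4.png');z=load('w4.png')
cv2.imwrite('pics/w4b.png',cv2.resize(z['p'],(800,600),interpolation=cv2.INTER_CUBIC))
# lowest/closest body points at the bottom of the picture
for u in (200,300,350,400,450,500,600):
  print(u,[(v,pt(z,u*.64,v*.64).round(3).tolist()) for v in (520,560,595)])
E
```

```text
time_s: 9.5
tcp_pos: [0.5489, -0.039, 0.203]
eef_rot: [179.8, -0.0, 82.3]
force: [0.5, 0.0, 0.8]
opening: 0.677
finger_force: 0.0
time_s: 10.7
tcp_pos: [0.5996, 0.1092, 0.1998]
eef_rot: [-180.0, -0.0, -180.0]
force: [0.8, 0.5, -0.4]
opening: 1.003
finger_force: 0.0
time_s: 11.2
tcp_pos: [0.5996, 0.1087, 0.1003]
eef_rot: [-180.0, -0.0, 179.7]
force: [0.3, -0.3, 1.0]
opening: 1.001
finger_force: 0.0
200 [(520, [0.598, 0.067, 0.179]), (560, [0.582, 0.079, 0.207]), (595, [0.582, 0.081, 0.213])]
300 [(520, [0.518, 0.11, 0.273]), (560, [0.784, 0.045, 0.002]), (595, [0.589, 0.094, 0.208])]
350 [(520, [0.753, 0.079, 0.001]), (560, [0.785, 0.078, 0.002]), (595, [0.59, 0.102, 0.207])]
400 [(520, [0.756, 0.11, -0.002]), (560, [0.788, 0.11, -0.001]), (595, [0.589, 0.11, 0.208])]
450 [(520, [0.757, 0.142, -0.002]), (560, [0.787, 0.143, -0.0]), (595, [0.589, 0.118, 0.207])]
500 [(520, [0.757, 0.174, -0.002]), (560, [0.789, 0.176, -0.002]), (595, [0.591, 0.127, 0.206])]
600 [(520, [0.597, 0.153, 0.182]), (560, [0.583, 0.142, 0.207]), (595, [0.584, 0.14, 0.213])]
```

View pics/w4b.png

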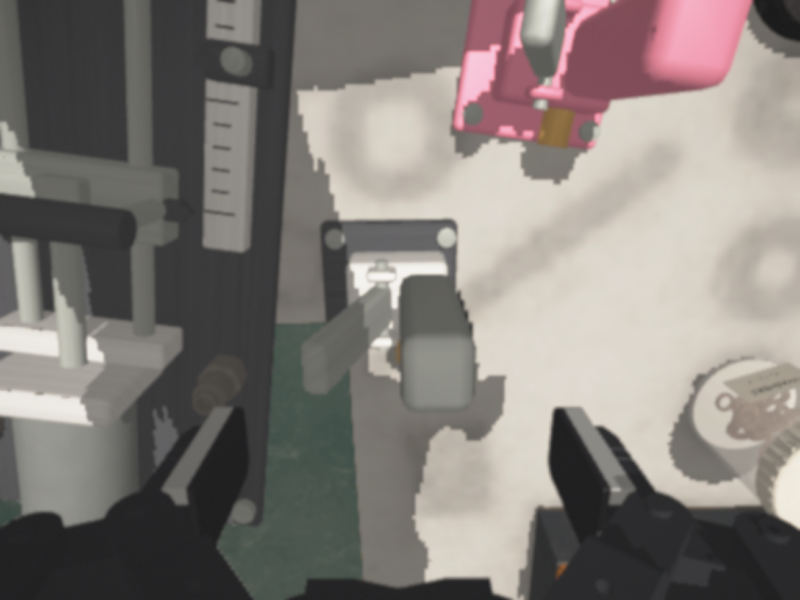

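Last view: trigger (345,340) is leaning at rest and grip top (437,375) sits between the fingers. The gripper body is 107 mm above the reported TCP, so the whole tool is offset by 33 mm and going lower is safe.

```bash
python3 -m inch '[0,0,-25,0,0,0,1,0,0,-25,0,0,0,1,0,0,-12,0,0,0,1,0,6,0,0,0,0,1,0,0,0,0,0,0,1]' 25
python3 -m inch '[0,0,0,0,0,0,0.7,0,0,0,0,0,0,0.55,0,0,0,0,0,0,0.48,0,0,0,0,0,0,0.42,0,0,0,0,0,0,0.42,0,0,0,0,0,0,0.42,0,0,0,0,0,0,0.42]'
```

```text
time_s: 11.8
tcp_pos: [0.6004, 0.1156, 0.0392]
eef_rot: [180.0, 0.1, 179.7]
force: [-0.1, -0.3, -0.2]
opening: 0.999
finger_force: 0.0
time_s: 12.5
tcp_pos: [0.6008, 0.1162, 0.04]
eef_rot: [179.8, 0.2, 179.8]
force: [-1.7, 3.6, 6.5]
opening: 0.45
finger_force: 28.9
```

Opening 0.45 (about 38 mm) at 29 N means the trigger is fully squeezed. I'll hold it briefly, release, and return to the bar.

```bash
python3 -m inch '[0,0,0,0,0,0,0.42,0,0,0,0,0,0,0.42,0,0,0,0,0,0,0.6,0,0,0,0,0,0,0.8,0,0,0,0,0,0,1,0,-6,0,0,0,0,1,0,0,0,0,0,0,1,0,0,0,0,0,0,1,0,0,0,0,0,0,1,0,0,0,0,0,0,1]'
python3 -m inch '[0,0,30,0,0,0,1,0,0,40,0,0,0,1,0,0,40,0,0,0,1,0,0,40,0,0,0,1,0,0,12,0,0,0,1]'
python3 -m inch '[-4.3,-12.3,0,0,0,-8.12,1,-4.3,-12.3,0,0,0,-8.12,1,-4.3,-12.3,0,0,0,-8.12,1,-4.3,-12.3,0,0,0,-8.12,1,-4.3,-12.3,0,0,0,-8.12,1,-4.3,-12.3,0,0,0,-8.12,1,-4.3,-12.3,0,0,0,-8.12,1,-4.3,-12.3,0,0,0,-8.12,1,-4.3,-12.3,0,0,0,-8.12,1,-4.3,-12.3,0,0,0,-8.12,1,-4.3,-12.3,0,0,0,-8.12,1,-4.3,-12.3,0,0,0,-8.12,1]'
python3 -m inch '[0,0,-40,0,0,0,1,0,0,-40,0,0,0,1,0,0,-30,0,0,0,1,0,0,-30,0,0,0,1,0,0,-15,0,0,0,1,0,0,-12,0,0,0,1,0,0,0,0,0,0,1,0,0,0,0,0,0,1]' 40
```

```text
time_s: 13.5
tcp_pos: [0.5996, 0.1089, 0.038]
eef_rot: [180.0, 0.0, 179.7]
force: [-0.6, -0.4, -0.6]
opening: 0.998
finger_force: 0.0
time_s: 14.0
tcp_pos: [0.6019, 0.1093, 0.205]
eef_rot: [179.9, 0.4, 179.7]
force: [0.8, -0.7, -0.7]
opening: 1.003
finger_force: 0.0
time_s: 15.2
tcp_pos: [0.5473, -0.0392, 0.1992]
eef_rot: [-179.9, -0.0, 81.9]
force: [-0.0, 0.6, 0.4]
opening: 0.997
finger_force: 0.0
time_s: 16.0
tcp_pos: [0.5482, -0.0389, 0.0332]
eef_rot: [180.0, -0.0, 82.3]
force: [-0.3, 0.3, -0.3]
opening: 0.998
finger_force: 0.0
```

```bash
python3 -m inch '[0,0,0,0,0,0,0.6,0,0,0,0,0,0,0.4,0,0,0,0,0,0,0.25,0,0,0,0,0,0,0.1,0,0,0,0,0,0,0.1,0,0,0,0,0,0,0.1,0,0,0,0,0,0,0.1]'
```

```text
time_s: 16.7
tcp_pos: [0.5481, -0.0389, 0.0333]
eef_rot: [180.0, -0.0, 82.3]
force: [-0.9, -0.3, 5.1]
opening: 0.166
finger_force: 39.0
```

```bash
python3 -m inch '[-6.6,0.9,0,0,0,0,0.1,-6.6,0.9,0,0,0,0,0.1,-6.6,0.9,0,0,0,0,0.1,-6.6,0.9,0,0,0,0,0.1,-6.6,0.9,0,0,0,0,0.1,-6.6,0.9,0,0,0,0,0.1,-6.6,0.9,0,0,0,0,0.1,-6.6,0.9,0,0,0,0,0.1,-6.6,0.9,0,0,0,0,0.1,-6.6,0.9,0,0,0,0,0.1,0,0,0,0,0,0,0.1,0,0,0,0,0,0,0.1]'
python3 - <<'E'
from h import *
cam('wrist','w5.png');z=load('w5.png')
# reduced char map of depth heights around the expected pointer / tooth
o=np.array([.5791,-.0426]);a=np.radians(-7.78);R=np.array([[np.cos(a),-np.sin(a)],[np.sin(a),np.cos(a)]])
H,W=z['d'].shape;u,v=np.meshgrid(np.arange(W),np.arange(H))
c=np.stack([(u-z['c'][0])/z['f']*z['d'],(v-z['c'][1])/z['f']*z['d'],z['d']],-1)-z['t']
X=c@z['R'];q=(X[...,:2]-o)@R
for nm,y0,y1,zl in [('ptr',.047,.054,(.024,.034)),('tooth',.056,.064,(.024,.042)),('clamp',.066,.085,(.034,.045)),('bar',.02,.045,(.08,.09))]:
  m=(q[...,1]>y0)&(q[...,1]<y1)&(X[...,2]>zl[0])&(X[...,2]<zl[1])&(abs(q[...,0]+.097)<.03)
  x=q[...,0][m];print(nm,m.sum(),np.percentile(x,[2,25,50,75,98]).round(4) if m.any() else '', np.median(q[...,1][m]) if m.any() else '')
E
```

```text
time_s: 17.9
tcp_pos: [0.4837, -0.0299, 0.0333]
eef_rot: [179.8, -0.0, 82.3]
force: [7.4, 0.1, -4.8]
opening: 0.166
finger_force: 39.5
ptr 222 [-0.1012 -0.0989 -0.0967 -0.0944 -0.0918] 0.04997957341585542
tooth 311 [-0.1044 -0.1    -0.097  -0.0945 -0.09  ] 0.061614802528816376
clamp 929 [-0.1048 -0.1022 -0.097  -0.0922 -0.0896] 0.07602877125242302
bar 2102 [-0.1034 -0.1002 -0.0967 -0.0932 -0.0899] 0.03298912471550157
```

The pointer (-96.7 mm) and tooth (-97.0 mm) line up and the grip reads 39 N. I'll let it settle for two rows and hand in.

```bash
python3 -m inch '[0,0,0,0,0,0,0.1,0,0,0,0,0,0,0.1]'; python3 -c "
from bench import ctrl;print(ctrl.finish_job())"
```

```text
time_s: 18.15
tcp_pos: [0.4839, -0.0299, 0.0333]
eef_rot: [179.8, -0.0, 82.3]
force: [8.5, -1.1, -4.2]
opening: 0.168
finger_force: 39.5
the job is handed in; nothing more can be done
None
```

The job is handed in at 18.15 s, verdict not shown: the trigger was squeezed fully and released on a second, lower squeeze (the first was too high, with 58 N at the wrist), and the bar is held still at 39 N with the pointer about 0.3 mm from the mark's tooth.

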